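Put the eraser away and shut the slide-top pastel box

ROBOT

A 6-joint arm with a two-finger parallel gripper is mounted at the origin on the work surface. World frame = base frame: x ahead of the robot, y to its left, z up, the work surface at z = 0. Lengths are in m, angles in rad, forces in N, time in s.
With the tool pointing down it reaches from about 0.3 to 0.95 m from the base axis. Payload 3.1 kg.
Tool frame: the origin (TCP) lies midway between the tips of the shut fingers; the grasp point (between the pads) lies 19 mm behind it (robot.pinch_z is the z of the grasp point in the tool frame, in m); z points along the fingers, y is the line along which they close (so a half turn about z gives the same grasp; the last joint's range is limited). The gripper opens to 85 mm and grips with 20 to 120 N. Pads are 22 mm wide; open, the fingers measure 114 mm over their backs; the gripper's body (76 mm by 85 mm) begins 54 mm behind the grasp point. The pads swing forward as they close: fully open they stand 13 mm farther back than shut.
Start: joints at [1.119, 0.308, 1.634, -0, 1.2, -0.07], TCP at [0.233, 0.58, 0.231] pointing down, gripper open.
Joint ranges: [-3.06, 3.06], [-0.79, 1.96], [0.05, 2.63], [-1.19, 4.34], [0.05, 2.64], [-2.94, 2.94]. Speed limits (rad/s): [2.79, 2.79, 3.14, 3.14, 3.14, 3.14].

INTERFACE

Orientations are given as a unit quaternion [x, y, z, w].
In Python, from plant import robot gives the robot as it stands.
- The arm moves only by the tool move_arm, never from a script. Its argument "targets" is a list of rows, each an object of numbers: "x", "y", "z": the shift along the tool's x, y, z in cm; "spin": the turn about the tool's z in degrees; "jaw": the finger opening in cm, from 0 to 8.54. In form: [{"x": .., "y": .., "z": .., "spin": .., "jaw": ..}, ...]. A call has 1 to 20 rows; each row is the pose to reach, as a shift and turn from the pose commanded when the call began, along the tool's axes at that moment; what a row does not reach only later rows make up. A row lasts 1/12 s, in which the tool goes at most 41.7 mm and 7.16 degrees, less where a joint would pass 70% of its speed; a pose out of reach is approached as far as the arm can. A call with a gripper value outside its range is refused whole. The fingers move at their own pace and stop on an object; "grip_force" is the grip in N (left out, the last holds). Time passes only in rows, so rows that repeat a pose let the fingers close. It gives the time, the measured TCP pose, the force, the opening and the grip force at its end, in the units of the state.
- robot.read_state(): the state, without advancing time (a new reading comes with each control period).
- robot.snapshot(name): name is "scene" or "top" or "wrist"; returns a dict with "frame" (384x512x3 uint8, red, green, blue), "fx", "fy", "cx", "cy" (pixels), "dist" ([k1, k2, p1, p2, k3] as OpenCV has them; the pictures are not rectified), "view" (4x4, takes a point from world to camera coordinates); the wrist camera has in their place "hand_eye" (4x4, takes a point from camera to tool coordinates, whose origin is the TCP and whose axes are the flange's). Camera axes: x right, y down, z forward; pixel columns grow to the right and rows downward; lengths in m; the calibration is good to about 2 mm. A picture is of the moment at which its call begins: read the wrist's pose just before it. There is no depth.
- robot.finish_job(): hands the job in; it is judged then, once.
Trained networks look in a picture, given as the dict that the camera call returned (one of the last four; its "shot" number tells which), for a name from the list of things; names that differ only in an ending like _2 or _b are one class to them, and where a whole thing is asked for, a point or a joint stands for the part that bears it (a point fixed in the world has none). Each returns a list of dicts, best first, with "p" (0 to 1); they miss things now and then, are a little off and sometimes report something else, mostly with a low value. They report only what shows in the picture. A call takes as long as a camera call. They do not tell look-alikes from the thing itself.
- robot.search_frame(picture, label): "rect" ([left, top, right, bottom] in pixels, round what is visible of it).
- robot.regions_of(picture, label): "mask" (384x512 bool, what is visible of it) and "rect" ([left, top, right, bottom] in pixels, round what is visible of it).
The state is a dict: "clock": time; "qpos": joint angles; "qvel": joint speeds; "effort": joint torques, N m; "ee_pos": TCP position; "tcp_rot": TCP orientation; "force": force on the tool from outside, world axes, zero at the start; "torque": the same for the moment, N m; "gripper_width": opening from 0.0 (shut) to 1.0 (fully open); "grasp_force": force on a finger pad.
Only numpy, scipy, OpenCV 4.12 (cv2) and the standard library are available. Lean on these libraries where they do the work, as an engineer would, in place of code of your own. Each camera call takes 0.05 s, during which the arm holds its last target. There are 200 camera calls.

TASK

Lay the eraser in the open part of the wooden pastel box, then slide the lid along its channel, over the small ridge, until it has clicked in and is fully home. Push firmly but gently, without ramming the lid against its end stop, and leave the jar, the bottle and the paint scraper where they are.

Things in the scene. Friction and masses are not known exactly. Their poses are not given: they have to be found in the camera images.
- box: Light wooden pastel box, 281 x 120 x 51.5 mm, fixed to the table. Origin on its underside, 156 mm from the open end; x along it to the closed end at x = 125 mm (the lid shuts towards +x), y across, z up. Side walls 10 mm thick, top at z = 38 mm = floor of the lid's channel. Channel 113 mm wide, 9.5 mm high, closed above by lips (z = 47.5 to 51.5 mm) that leave 96 mm free between them.
- box_in (a point): Point on the box's inner floor, 6 mm above the table, at x = -51 mm in the box's frame, axes as the box's. The clear floor is 100 mm wide and runs from box x = -148 mm to the end block's ledge, which begins at box x = 45 to 69 mm.
- box_mouth (a point): Middle of the open end (mouth) at the channel's floor: box x = -156 mm, z = 38 mm; axes as the box's. With the lid home its tail lies 1 to 25 mm inside the mouth.
- box_end_mark (a point): Point of the box at box x = 90 mm, z = 38 mm; axes as the box's. The end block is set 0 to 24 mm beyond it (+x), differently each time; the readings do not tell where. Its far end is the stop's face; its ledge begins 45 mm before that, and a rounded springy ridge (60 mm long, standing 3.5 mm above the channel's floor) crosses it 37 mm before the stop's face.
- lid: Darker wooden lid, 245 x 110 x 8 mm, 100 to 180 g, loose in the channel. Origin: centre of its underside; x towards its nose (nose at x = 122.5, tail at -122.5 mm). At the start its nose is at box x = -33 to -18 mm, the tail sticking out of the mouth; the box is open between nose and ledge. Home: nose against the stop, origin at box x = -32.5 to -8.5 mm according to the end block.
- lid_nose (a point): Middle of the lid's bevelled front edge. It meets the ridge about 35 mm before home, then needs a push of 4 to 9 N to climb and ride it (drag before: 1 to 3 N). About 7 mm before home the ridge springs up into a groove under the lid and the push drops; at the stop it rises steeply. Over 18 N between lid and box does damage (a push up to 12 N is safe): find home by feel.
- lid_bar (a point): Centre of the wooden pull bar standing across the lid's tail: 14 mm along the lid, 70 mm across, 18 mm tall (from 46 to 64 mm above the table). Its rear face is flush with the lid's tail, 7 mm behind this point. Axes as the lid's. It may be pinched or pushed from behind.
- ridge (a joint): How far the springy ridge is pressed down, m: 0 = fully up (free, or clicked into the lid's groove), about 0.002 when the lid rides on it.
- eraser_mid (a point): Block eraser, white with a card sleeve, 50 x 22 x 14 mm (x, y, z), 30 g, lying flat on the table, left or right of the box. Point: its centre, 7 mm above its underside; x along its length.
- jar: Bystander: low amber glass jar, 56 mm wide, 55 mm tall. Origin: centre of its underside.
- squeeze: Bystander: standing grey squeeze bottle, 48 mm wide, 130 mm tall, beyond the box. Origin: centre of its underside.
- knife: Bystander: paint scraper with a wooden handle, 190 mm long, lying beyond the box. Origin: under its middle.
Things that resemble listed ones, but are neither listed nor needed, are in the scene too. Leave any blue, green or purple look-alike of the part that bears eraser_mid alone.

How it is judged:
By the outcome, as a careful person would: the job done as asked, in the order asked, and still so for the second after the job is handed in, with the robot touching nothing.
It also fails if it takes over 72 s, if anything falls off the work surface, if the arm or the gripper's body presses on something with over 40 N, if the wrist force passes 120 N, or if a joint passes its speed limit or range.

## Working session

There is one attempt and no reset: what is moved stays moved. The work goes in short steps, Python scripts to look and compute and a tool call to move; the robot and the scene stay as the last step left them, time stands still between calls to the robot, and variables do not carry over. Pictures are saved under pics/ and viewed, at most 10 in all, crops included, and the job is handed in when it is done.

Besides the shell and the picture viewer there is one more tool, called by a JSON object that holds its "fn" and its "kwargs". move_arm: Moves the arm, as the interface text tells. Its arguments: {"type":"object","properties":{"targets":{"type":"array","items":{"type":"object","properties":{"x":{"type":"number"},"y":{"type":"number"},"z":{"type":"number"},"spin":{"type":"number"},"jaw":{"type":"number"}}}},"grip_force":{"type":"number"}},"required":["targets"]}

```bash
mkdir -p pics; cat > h.py <<'E'
import numpy as np, cv2
from plant import robot
from scipy.spatial.transform import Rotation as R
def ray(s,uv,st=None):
    K=np.array([[s['fx'],0,s['cx']],[0,s['fy'],s['cy']],[0,0,1]])
    n=cv2.undistortPoints(np.array(uv,float).reshape(-1,1,2),K,np.array(s['dist'],float)).reshape(-1,2)
    d=np.c_[n,np.ones(len(n))]
    if 'view' in s: T=np.linalg.inv(np.array(s['view']))
    else:
        W=np.eye(4);W[:3,:3]=R.from_quat(st['tcp_rot']).as_matrix();W[:3,3]=st['ee_pos'];T=W@np.array(s['hand_eye'])
    return T[:3,3],d@T[:3,:3].T
def onz(s,uv,z,st=None):
    o,d=ray(s,uv,st); return o+d*((z-o[2])/d[:,2])[:,None]
def save(s,n): cv2.imwrite('pics/'+n,s['frame'][...,::-1])
def totool(st,p): return R.from_quat(st['tcp_rot']).inv().apply(np.asarray(p)-st['ee_pos'])*100
E
python3 - <<'E'
from h import *
st=robot.read_state();print(st)
for c in ('top','scene'):
    s=robot.snapshot(c);save(s,c+'0.png')
    for l in ('box','lid','lid_bar','eraser_mid','jar','squeeze','knife'):
        for r in robot.regions_of(s,l)[:5]:
            m=cv2.minAreaRect(np.argwhere(r['mask'])[:,::-1].astype(np.float32))
            print(c,l,round(r['p'],2),np.round(r['rect']),np.round(m[0]),np.round(m[1]),round(m[2]),onz(s,[m[0]],0.01)[0].round(3))
E
```

```text
{'clock': 0.0, 'qpos': array([ 1.11931240e+00,  3.08995302e-01,  1.63523662e+00, -8.92705033e-07,
        1.19970989e+00, -6.97063471e-02]), 'qvel': array([-0.00040977,  0.0016121 ,  0.00079246,  0.00255717, -0.00098886,
        0.00084349]), 'effort': array([ 7.29094227e-04, -4.15247333e+01, -2.76665694e+01, -1.20315917e-04,
        1.02228738e-02,  2.21192067e-06]), 'ee_pos': array([0.23251397, 0.57922355, 0.23002929]), 'tcp_rot': array([ 1.89731324e-01,  9.81835345e-01, -1.13502929e-03, -3.02235348e-04]), 'force': array([ 0.35604399, -0.18587471,  0.14427844]), 'torque': array([0.00930275, 0.03460759, 0.01192478]), 'grasp_force': 0.0, 'gripper_width': 0.9997264254000101}
top lid 0.96 [187. 164. 294. 224.] [239. 194.] [43. 97.] 75 [ 0.573 -0.025  0.01 ]
top lid 0.41 [149. 205. 161. 233.] [154. 218.] [27.  5.] 76 [0.514 0.198 0.01 ]
top lid 0.41 [149. 101. 173. 132.] [161. 119.] [31. 19.] 53 [0.781 0.182 0.01 ]
top lid_bar 0.67 [190. 158. 291. 227.] [238. 194.] [43. 97.] 74 [ 0.572 -0.024  0.01 ]
top eraser_mid 0.59 [362. 203. 377. 221.] [367. 213.] [10. 17.] 45 [ 0.514 -0.366  0.01
[... 513 characters left out ...]
183 0.01 ]
top knife 0.72 [241. 115. 311. 142.] [275. 127.] [23. 69.] 85 [ 0.754 -0.127  0.01 ]
scene box 0.95 [238. 189. 334. 258.] [283. 220.] [95. 41.] 30 [0.524 0.094 0.01 ]
scene lid 0.96 [210. 174. 291. 221.] [250. 199.] [76. 29.] 31 [ 0.55  -0.047  0.01 ]
scene lid_bar 0.71 [214. 175. 290. 221.] [250. 198.] [75. 28.] 31 [ 0.549 -0.047  0.01 ]
scene eraser_mid 0.6 [233. 146. 252. 152.] [243. 150.] [13.  8.] 14 [ 0.417 -0.265  0.01 ]
scene eraser_mid 0.42 [225. 133. 230. 144.] [226. 140.] [9. 5.] 90 [ 0.428 -0.351  0.01 ]
scene jar 0.69 [352. 242. 368. 266.] [362. 255.] [19. 24.] 14 [0.424 0.341 0.01 ]
scene squeeze 0.87 [232. 245. 246. 282.] [238. 262.] [37. 16.] 90 [0.74  0.143 0.01 ]
```

View pics/top0.png

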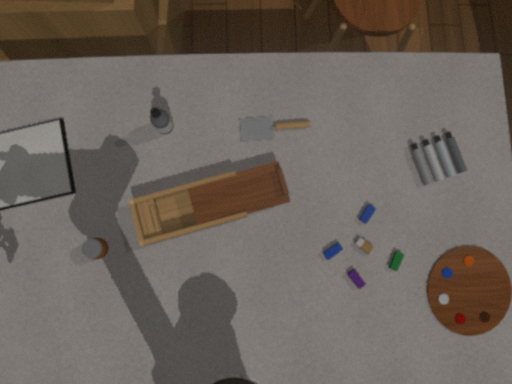

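View pics/scene0.png

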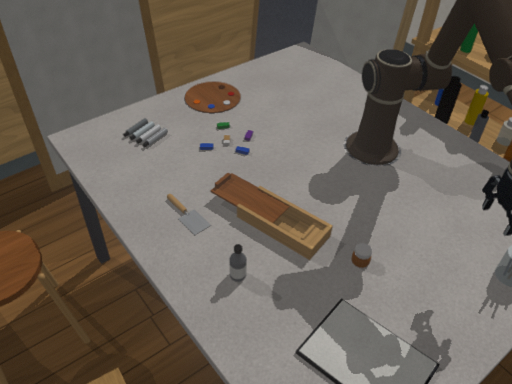

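The top view shows the box from (130,202) to the lid's tail at (288,185), with its closed end on the left (+y). Things that could be taken for the eraser are blue (367,213), blue (333,250), green (396,261), purple (356,279), and white with a card sleeve (364,245). I choose (364,245) and will check it in a crop.

```bash
python3 - <<'E'
from h import *
s=robot.snapshot('top');f=s['frame'][...,::-1]
a=cv2.resize(f[195:295,315:415],(400,400),interpolation=3);b=cv2.resize(f[150:255,120:300],(686,400),interpolation=3)[:, :]
b=cv2.resize(f[155:250,125:295],(400*1,224),interpolation=3)
cv2.imwrite('pics/crop.png',np.hstack([a,np.vstack([b,np.zeros((176,400,3),np.uint8)])]))
st=robot.read_state()
e=onz(s,[[364,245]],.012)[0]; print(e,totool(st,[e[0],e[1],.2]))
print('lid tail corners z46',onz(s,[[279,163],[289,201]],.046))
print('box closed corners z51',onz(s,[[130,202],[142,244]],.0515))
E
```

```text
[ 0.42972072 -0.35263089  0.012     ] [-53.01348283 -79.21220165   3.12904686]
lid tail corners z46 [[ 0.64720124 -0.13163737  0.046     ]
 [ 0.54804231 -0.15400051  0.046     ]]
box closed corners z51 [[0.55422337 0.25115928 0.0515    ]
 [0.44756289 0.22005431 0.0515    ]]
```

View pics/crop.png

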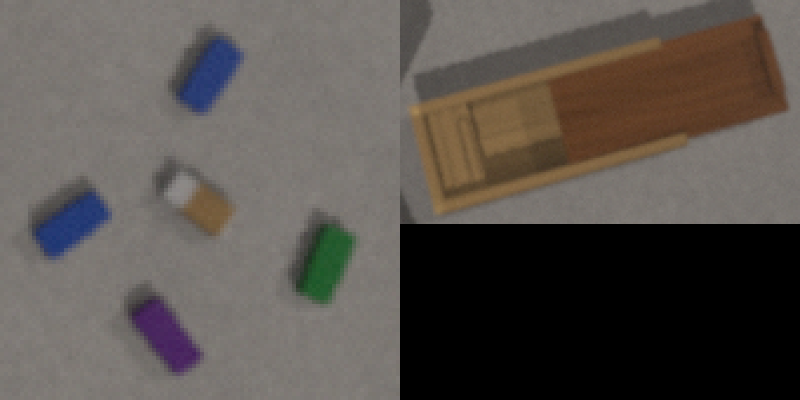

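The crop confirms it: white with a card sleeve at top-image (364,245), while the others are plain blue, green and purple. Moving above it.

{"fn": "move_arm", "kwargs": {"targets": [{"x": -53, "y": -79, "z": 3, "spin": 108, "jaw": 6}, {"x": -53, "y": -79, "z": 3, "spin": 108, "jaw": 6}, {"x": -53, "y": -79, "z": 3, "spin": 108, "jaw": 6}, {"x": -53, "y": -79, "z": 3, "spin": 108, "jaw": 6}, {"x": -53, "y": -79, "z": 3, "spin": 108, "jaw": 6}, {"x": -53, "y": -79, "z": 3, "spin": 108, "jaw": 6}, {"x": -53, "y": -79, "z": 3, "spin": 108, "jaw": 6}, {"x": -53, "y": -79, "z": 3, "spin": 108, "jaw": 6}, {"x": -53, "y": -79, "z": 3, "spin": 108, "jaw": 6}, {"x": -53, "y": -79, "z": 3, "spin": 108, "jaw": 6}, {"x": -53, "y": -79, "z": 3, "spin": 108, "jaw": 6}, {"x": -53, "y": -79, "z": 3, "spin": 108, "jaw": 6}, {"x": -53, "y": -79, "z": 3, "spin": 108, "jaw": 6}, {"x": -53, "y": -79, "z": 3, "spin": 108, "jaw": 6}, {"x": -53, "y": -79, "z": 3, "spin": 108, "jaw": 6}, {"x": -53, "y": -79, "z": 3, "spin": 108, "jaw": 6}, {"x": -53, "y": -79, "z": 3, "spin": 108, "jaw": 6}, {"x": -53, "y": -79, "z": 3, "spin": 108, "jaw": 6}, {"x": -53, "y": -79, "z": 3, "spin": 108, "jaw": 6}, {"x": -53, "y": -79, "z": 3, "spin": 108, "jaw": 6}]}}

```text
clock: 2.52
ee_pos: [0.4058, -0.2372, 0.2052]
tcp_rot: [0.906, 0.423, 0.0, 0.0]
force: [0.8, 0.1, 0.2]
gripper_width: 0.707
grasp_force: 0.0
```

```bash
python3 - <<'E'
from h import *
st=robot.read_state();y=R.from_quat(st['tcp_rot']).as_matrix()[:,1]
print(st['clock'],st['ee_pos'],np.degrees(np.arctan2(y[1],y[0])),st['qpos'],totool(st,[.43,-.353,.2]))
E
```

```text
2.5167 [ 0.40580948 -0.23718394  0.20524143] -39.93149277017128 [-6.21753392e-01  3.39175016e-02  2.01219959e+00  2.53048437e-04
  1.09455696e+00  7.50665959e-02] [-7.32835563  9.28838359  0.53034527]
```

{"fn": "move_arm", "kwargs": {"targets": [{"x": -7.3, "y": 9.3, "z": 2.5, "jaw": 6}, {"x": -7.3, "y": 9.3, "z": 2.5, "jaw": 6}, {"x": -7.3, "y": 9.3, "z": 2.5, "jaw": 6}, {"x": -7.3, "y": 9.3, "z": 2.5, "jaw": 6}, {"x": -7.3, "y": 9.3, "z": 2.5, "jaw": 6}]}}

```text
invalid input at $.targets[0]: expected keys x, y, z, spin, jaw
```

```bash
python3 - <<'E'
from h import *
st=robot.read_state();s=robot.snapshot('wrist');save(s,'w1.png');print(st['ee_pos'],np.array(s['hand_eye']).round(3))
for r in robot.regions_of(s,'eraser_mid')[:5]:
    m=cv2.minAreaRect(np.argwhere(r['mask'])[:,::-1].astype(np.float32));b=cv2.boxPoints(m)
    w=onz(s,b,.012,st); c=w.mean(0)
    print(round(r['p'],2),np.round(m[0]),c.round(4),'tool cm',totool(st,c).round(2),[ (np.linalg.norm(w[i+1]-w[i]).round(3), np.degrees(np.arctan2(*(w[i+1]-w[i])[1::-1])).round()) for i in (0,1)])
E
```

```text
[ 0.40580948 -0.23718394  0.20524143] [[ 0.    -0.954 -0.3    0.076]
 [ 1.     0.     0.    -0.   ]
 [-0.    -0.3    0.954 -0.142]
 [ 0.     0.     0.     1.   ]]
0.93 [393. 192.] [ 0.5128 -0.3642  0.012 ] tool cm [-2.87 16.34 19.34] [(np.float64(0.052), np.float64(-40.0)), (np.float64(0.029), np.float64(-121.0))]
0.7 [332. 226.] [ 0.4286 -0.3534  0.012 ] tool cm [-7.46  9.19 19.33] [(np.float64(0.026), np.float64(-40.0)), (np.float64(0.054), np.float64(-125.0))]
0.68 [268. 251.] [ 0.3446 -0.3277  0.012 ] tool cm [-10.88   1.1   19.32] [(np.float64(0.055), np.float64(38.0)), (np.float64(0.023), np.float64(-55.0))]
```

View pics/w1.png

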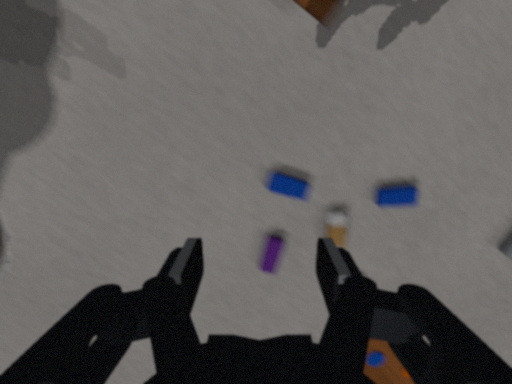

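The wrist view shows the white and card eraser at (335,226), partly behind a finger, at about world (0.429,-0.353). This agrees with the top view. I'll go above it and look again.

{"fn": "move_arm", "kwargs": {"targets": [{"x": -7.4, "y": 9.2, "z": 6, "spin": 0, "jaw": 6}, {"x": -7.4, "y": 9.2, "z": 6, "spin": 0, "jaw": 6}, {"x": -7.4, "y": 9.2, "z": 6, "spin": 0, "jaw": 6}, {"x": -7.4, "y": 9.2, "z": 6, "spin": 0, "jaw": 6}, {"x": -7.4, "y": 9.2, "z": 6, "spin": 0, "jaw": 6}]}}

```text
clock: 3.03
ee_pos: [0.4282, -0.351, 0.1431]
tcp_rot: [0.906, 0.423, -0.001, -0.002]
force: [-0.2, 0.6, 0.7]
gripper_width: 0.702
grasp_force: 0.0
```

```bash
cat > er.py <<'E'
from h import *
import sys
st=robot.read_state();s=robot.snapshot('wrist');save(s,sys.argv[1]);print(st['ee_pos'],st['gripper_width'],st['grasp_force'])
for r in robot.regions_of(s,'eraser_mid')[:5]:
    m=cv2.minAreaRect(np.argwhere(r['mask'])[:,::-1].astype(np.float32));b=cv2.boxPoints(m)
    w=onz(s,b,.012,st); c=w.mean(0)
    print(round(r['p'],2),np.round(m[0]),c.round(4),'tool cm',totool(st,c).round(2),[ (np.linalg.norm(w[i+1]-w[i]).round(3), np.degrees(np.arctan2(*(w[i+1]-w[i])[1::-1])).round()) for i in (0,1)])
E
python3 er.py w2.png
```

```text
[ 0.42822947 -0.35104058  0.14305444] 0.7019491686791149 0.0
0.93 [262. 184.] [ 0.4287 -0.3544  0.012 ] tool cm [-0.22  0.3  13.1 ] [(np.float64(0.022), np.float64(-40.0)), (np.float64(0.054), np.float64(-129.0))]
0.91 [195. 125.] [ 0.4176 -0.2704  0.012 ] tool cm [ 5.5  -5.95 13.13] [(np.float64(0.024), np.float64(29.0)), (np.float64(0.051), np.float64(-56.0))]
0.89 [282. 266.] [ 0.3873 -0.4368  0.012 ] tool cm [-9.2   2.43 13.09] [(np.float64(0.05), np.float64(-26.0)), (np.float64(0.031), np.float64(-116.0))]
0.7 [340. 139.] [ 0.5126 -0.3661  0.012 ] tool cm [ 4.26  7.48 13.08] [(np.float64(0.051), np.float64(-39.0)), (np.float64(0.024), np.float64(-124.0))]
0.65 [182. 217.] [ 0.3443 -0.3285  0.012 ] tool cm [-3.68 -7.83 13.13] [(np.float64(0.055), np.float64(36.0)), (np.float64(0.025), np.float64(-49.0))]
```

View pics/w2.png

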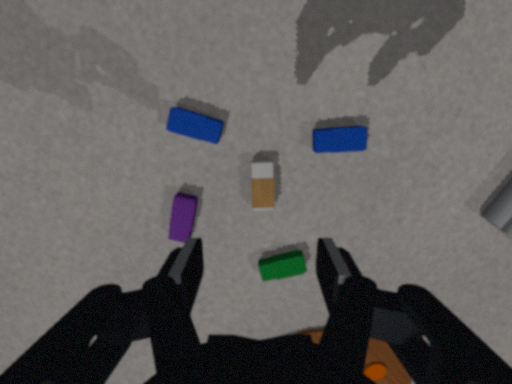

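The view from above shows the eraser at (262,184), upright in the image and so aligned with the tool. Neighbours are clear. Descending.

{"fn": "move_arm", "kwargs": {"targets": [{"x": -0.1, "y": 0.2, "z": 4, "spin": 0, "jaw": 4.5}, {"x": -0.1, "y": 0.2, "z": 8, "spin": 0, "jaw": 4.5}, {"x": -0.1, "y": 0.2, "z": 11, "spin": 0, "jaw": 4.5}, {"x": -0.1, "y": 0.2, "z": 12, "spin": 0, "jaw": 4.5}, {"x": -0.1, "y": 0.2, "z": 12, "spin": 0, "jaw": 4.5}, {"x": -0.1, "y": 0.2, "z": 12, "spin": 0, "jaw": 4.5}]}}

```text
clock: 3.63
ee_pos: [0.4307, -0.3521, 0.0264]
tcp_rot: [0.906, 0.424, 0.0, 0.001]
force: [-0.3, -0.0, 0.1]
gripper_width: 0.529
grasp_force: 0.0
```

```bash
python3 er.py w3.png
```

```text
[ 0.43068175 -0.35211037  0.02638385] 0.5291235155166014 0.0
0.96 [144. 143.] [ 0.4177 -0.2701  0.012 ] tool cm [ 5.47 -6.25  1.43] [(np.float64(0.025), np.float64(25.0)), (np.float64(0.052), np.float64(-57.0))]
0.74 [136. 266.] [ 0.3579 -0.3193  0.012 ] tool cm [-2.14 -7.7   1.43] [(np.float64(0.028), np.float64(33.0)), (np.float64(0.026), np.float64(-49.0))]
0.67 [388. 167.] [ 0.5122 -0.366   0.012 ] tool cm [4.16 7.15 1.45] [(np.float64(0.052), np.float64(-39.0)), (np.float64(0.026), np.float64(-120.0))]
0.66 [298. 332.] [ 0.405  -0.4236  0.012 ] tool cm [-7.14  2.6   1.44] [(np.float64(0.016), np.float64(-41.0)), (np.float64(0.004), np.float64(-126.0))]
0.6 [260. 238.] [ 0.4293 -0.3544  0.012 ] tool cm [-0.27  0.04  1.44] [(np.float64(0.022), np.float64(-38.0)), (np.float64(0.054), np.float64(-127.0))]
```

{"fn": "move_arm", "kwargs": {"targets": [{"x": -0.2, "y": 0, "z": 1.5, "spin": 0, "jaw": 4.5}, {"x": -0.2, "y": 0, "z": 2.2, "spin": 0, "jaw": 4.5}, {"x": -0.2, "y": 0, "z": 2.2, "spin": 0, "jaw": 4.5}, {"x": -0.2, "y": 0, "z": 2.2, "spin": 0, "jaw": 1.5}, {"x": -0.2, "y": 0, "z": 2.2, "spin": 0, "jaw": 1.5}, {"x": -0.2, "y": 0, "z": 2.2, "spin": 0, "jaw": 1.5}, {"x": -0.2, "y": 0, "z": 2.2, "spin": 0, "jaw": 1.5}, {"x": -0.2, "y": 0, "z": 2.2, "spin": 0, "jaw": 1.5}, {"x": -0.2, "y": 0, "z": 2.2, "spin": 0, "jaw": 1.5}], "grip_force": 25}}

```text
clock: 4.48
ee_pos: [0.4293, -0.3548, 0.0041]
tcp_rot: [0.906, 0.424, 0.0, 0.001]
force: [-0.4, 0.4, 5.4]
gripper_width: 0.251
grasp_force: 25.6
```

{"fn": "move_arm", "kwargs": {"targets": [{"x": 0, "y": 0, "z": -4, "spin": 0, "jaw": 1.5}, {"x": 0, "y": 0, "z": -8, "spin": 0, "jaw": 1.5}, {"x": 0, "y": 0, "z": -12, "spin": 0, "jaw": 1.5}, {"x": 43.4, "y": -23.5, "z": -16, "spin": -54, "jaw": 1.5}, {"x": 43.4, "y": -23.5, "z": -16, "spin": -54, "jaw": 1.5}, {"x": 43.4, "y": -23.5, "z": -16, "spin": -54, "jaw": 1.5}, {"x": 43.4, "y": -23.5, "z": -16, "spin": -54, "jaw": 1.5}, {"x": 43.4, "y": -23.5, "z": -16, "spin": -54, "jaw": 1.5}, {"x": 43.4, "y": -23.5, "z": -16, "spin": -54, "jaw": 1.5}, {"x": 43.4, "y": -23.5, "z": -16, "spin": -54, "jaw": 1.5}, {"x": 43.4, "y": -23.5, "z": -16, "spin": -54, "jaw": 1.5}, {"x": 43.4, "y": -23.5, "z": -16, "spin": -54, "jaw": 1.5}, {"x": 43.4, "y": -23.5, "z": -16, "spin": -54, "jaw": 1.5}, {"x": 43.4, "y": -23.5, "z": -16, "spin": -54, "jaw": 1.5}, {"x": 43.4, "y": -23.5, "z": -16, "spin": -54, "jaw": 1.5}, {"x": 43.4, "y": -23.5, "z": -16, "spin": -54, "jaw": 1.5}, {"x": 43.4, "y": -23.5, "z": -16, "spin": -54, "jaw": 1.5}, {"x": 43.4, "y": -23.5, "z": -16, "spin": -54, "jaw": 1.5}, {"x": 43.4, "y": -23.5, "z": -16, "spin": -54, "jaw": 1.5}]}}

```text
clock: 6.07
ee_pos: [0.5257, 0.1284, 0.1623]
tcp_rot: [0.615, 0.788, -0.001, -0.0]
force: [-0.4, -0.1, -0.6]
gripper_width: 0.247
grasp_force: 24.9
```

```bash
python3 - <<'E'
from h import *
st=robot.read_state();s=robot.snapshot('wrist');save(s,'w4.png');print(st['clock'],st['ee_pos'],st['gripper_width'],st['grasp_force'])
for l,z in (('box',.0515),('lid',.046)):
  for r in robot.regions_of(s,l)[:2]:
    m=cv2.minAreaRect(np.argwhere(r['mask'])[:,::-1].astype(np.float32));b=cv2.boxPoints(m)
    print(l,round(r['p'],2),b.round().tolist(),onz(s,b,z,st).round(4).tolist())
E
```

```text
6.0667 [0.52568413 0.12839393 0.16234654] 0.24714276554897516 24.937421679496765
lid 0.72 [[216.0, 339.0], [216.0, 225.0], [315.0, 225.0], [315.0, 339.0]] [[0.5209, -0.0562, 0.046], [0.4936, 0.0817, 0.046], [0.5862, 0.1049, 0.046], [0.6292, -0.0291, 0.046]]
```

View pics/w4.png

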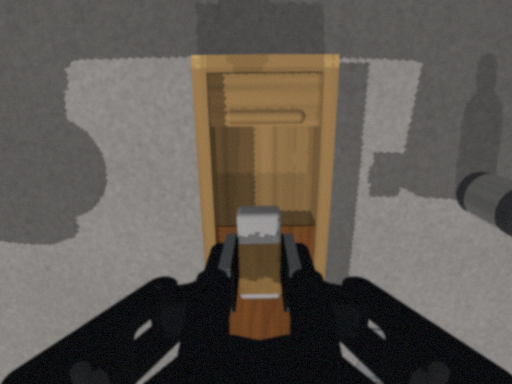

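The wrist view shows the eraser held. The box's closed end has corners at (192,57) and (339,55). The ridge is at row 117, the ledge edge at about row 126, and the lid's nose at about row 226.

```bash
python3 - <<'E'
from h import *
st=robot.read_state();s=robot.snapshot('wrist')
c=onz(s,[[192,57],[339,55],[204,250],[326,250]],.0515,st);print('outer corners & side',c.round(4).tolist())
m=c[:2].mean(0);print('width',np.linalg.norm(c[1]-c[0]))
yv=(c[1]-c[0]);yv/=np.linalg.norm(yv)
print('sides dir', np.degrees(np.arctan2(*(c[0]-c[2])[1::-1])),np.degrees(np.arctan2(*(c[1]-c[3])[1::-1])),'end normal',np.degrees(np.arctan2(yv[1],yv[0]))+90)
x=np.array([-yv[1],yv[0],0]); o=m-.125*x; o[2]=0
print('yaw',np.degrees(np.arctan2(x[1],x[0])),'origin',o)
B=lambda p:((p-o)@np.c_[x,-yv,[0,0,1]]).round(4)
for n,uv,z in (('ridge',[265,117],.0415),('ledge',[265,126],.038),('nose',[266,226],.044),('nose ends l',[216,226],.044),('nose r',[315,226],.044)): print(n,B(onz(s,[uv],z,st)[0]))
print('tcp in box',B(st['ee_pos']))
yt=R.from_quat(st['tcp_rot']).as_matrix()[:,1];print('tool y angle',np.degrees(np.arctan2(yt[1],yt[0])))
E
```

```text
outer corners & side [[0.4458, 0.2232, 0.0515], [0.5605, 0.2535, 0.0515], [0.4882, 0.0551, 0.0515], [0.6036, 0.0838, 0.0515]]
width 0.11863276787473614
sides dir 104.15235332356322 104.25266550302244 end normal 104.81298357684051
yaw 104.81298357684051 origin [0.53514349 0.11747137 0.        ]
ridge [0.0759 0.0007 0.0415]
ledge [0.0678 0.0007 0.038 ]
nose [-0.0269  0.0006  0.044 ]
nose ends l [-0.0263  0.0493  0.044 ]
nose r [-0.0277 -0.0471  0.044 ]
tcp in box [0.0127 0.006  0.1627]
tool y angle 14.001486197927221
```

{"fn": "move_arm", "kwargs": {"targets": [{"x": 0.8, "y": 0.5, "z": 0, "spin": 0, "jaw": 1.5}, {"x": 0.8, "y": 0.5, "z": 3, "spin": 0, "jaw": 1.5}, {"x": 0.8, "y": 0.5, "z": 7, "spin": 0, "jaw": 1.5}, {"x": 0.8, "y": 0.5, "z": 11, "spin": 0, "jaw": 1.5}, {"x": 0.8, "y": 0.5, "z": 13, "spin": 0, "jaw": 1.5}, {"x": 0.8, "y": 0.5, "z": 14.3, "spin": 0, "jaw": 1.5}, {"x": 0.8, "y": 0.5, "z": 15.0, "spin": 0, "jaw": 1.5}, {"x": 0.8, "y": 0.5, "z": 15.1, "spin": 0, "jaw": 1.5}, {"x": 0.8, "y": 0.5, "z": 15.1, "spin": 0, "jaw": 1.5}]}}

```text
clock: 7.02
ee_pos: [0.5306, 0.1388, 0.0128]
tcp_rot: [0.615, 0.789, 0.001, 0.001]
force: [0.8, 0.9, -0.4]
gripper_width: 0.244
grasp_force: 24.9
```

{"fn": "move_arm", "kwargs": {"targets": [{"x": 0, "y": 0, "z": 0.15, "spin": 0, "jaw": 1.5}, {"x": 0, "y": 0, "z": 0.15, "spin": 0, "jaw": 1.5}, {"x": 0, "y": 0, "z": 0.15, "spin": 0, "jaw": 4}, {"x": 0, "y": 0, "z": 0.1, "spin": 0, "jaw": 4}, {"x": 0, "y": 0, "z": 0, "spin": 0, "jaw": 4}, {"x": 0, "y": 0, "z": 0, "spin": 0, "jaw": 4}, {"x": 0, "y": 0, "z": -2, "spin": 0, "jaw": 4}, {"x": 0, "y": 0, "z": -6, "spin": 0, "jaw": 4}, {"x": 0, "y": 0, "z": -10, "spin": 0, "jaw": 4}, {"x": 0, "y": 0, "z": -14, "spin": 0, "jaw": 4}, {"x": 0, "y": 0, "z": -15, "spin": 0, "jaw": 4}, {"x": 0, "y": 0, "z": -15, "spin": 0, "jaw": 4}]}}

```text
clock: 8.02
ee_pos: [0.5331, 0.1393, 0.1671]
tcp_rot: [0.615, 0.789, 0.004, 0.003]
force: [0.4, 1.5, 0.3]
gripper_width: 0.465
grasp_force: 0.0
```

```bash
python3 er.py w5.png
```

```text
[0.5331202  0.13927742 0.16708181] 0.4649158666286163 0.0
0.84 [256. 177.] [0.5304 0.1381 0.012 ] tool cm [-0.04 -0.45 15.5 ] [(np.float64(0.021), np.float64(14.0)), (np.float64(0.052), np.float64(-75.0))]
0.21 [374. 352.] [ 0.744  -0.0602  0.012 ] tool cm [-24.48  15.42  15.69] [(np.float64(0.086), np.float64(92.0)), (np.float64(0.064), np.float64(-14.0))]
```

View pics/w5.png

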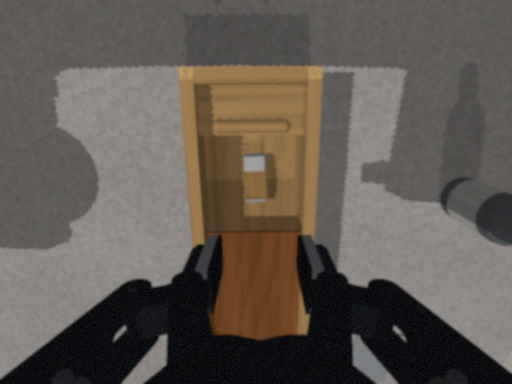

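The eraser lies flat in the box at (256,177). Going behind the lid's bar with the fingers shut.

{"fn": "move_arm", "kwargs": {"targets": [{"x": -32.5, "y": -0.5, "z": -1, "spin": 0, "jaw": 0}, {"x": -32.5, "y": -0.5, "z": -1, "spin": 0, "jaw": 0}, {"x": -32.5, "y": -0.5, "z": -1, "spin": 0, "jaw": 0}, {"x": -32.5, "y": -0.5, "z": -1, "spin": 0, "jaw": 0}, {"x": -32.5, "y": -0.5, "z": -1, "spin": 0, "jaw": 0}, {"x": -32.5, "y": -0.5, "z": -1, "spin": 0, "jaw": 0}, {"x": -32.5, "y": -0.5, "z": -1, "spin": 0, "jaw": 0}, {"x": -32.5, "y": -0.5, "z": -1, "spin": 0, "jaw": 0}, {"x": -32.5, "y": -0.5, "z": -1, "spin": 0, "jaw": 0}, {"x": -32.5, "y": -0.5, "z": -1, "spin": 0, "jaw": 0}, {"x": -32.5, "y": -0.5, "z": -1, "spin": 0, "jaw": 0}]}}

```text
clock: 9.03
ee_pos: [0.6018, -0.177, 0.1688]
tcp_rot: [0.615, 0.788, -0.001, -0.003]
force: [-0.4, -0.3, -1.3]
gripper_width: 0.0
grasp_force: 0.0
```

```bash
cat >> h.py <<'E'
O=np.array([.5338,.1172,0]);a=np.radians(104.2);BX=np.array([[np.cos(a),-np.sin(a),0],[np.sin(a),np.cos(a),0],[0,0,1]])
box=lambda p:(np.asarray(p)-O)@BX
def stat():
    st=robot.read_state();y=R.from_quat(st['tcp_rot']).as_matrix()[:,1]
    print(round(st['clock'],2),'tcp box',box(st['ee_pos']).round(4),'F box',(st['force']@BX).round(2),'toolyaw',np.degrees(np.arctan2(y[1],y[0])).round(2));return st
E
python3 - <<'E'
from h import *
st=stat();s=robot.snapshot('wrist');save(s,'w6.png')
t=robot.snapshot('top')
print(box(onz(t,[[279,163],[289,201]],.046)).round(4))
for q,S in ((s,st),(t,None)):
  for r in robot.regions_of(q,'lid_bar')[:2]:
    m=cv2.minAreaRect(np.argwhere(r['mask'])[:,::-1].astype(np.float32));b=cv2.boxPoints(m)
    print(r['p'],b.round().tolist(),box(onz(q,b,.055,S)).round(4).tolist())
E
```

```text
9.03 tcp box [-0.3019  0.0063  0.1688] F box [-0.15  0.48 -1.29] toolyaw 14.07
[[-0.2691 -0.0489  0.046 ]
 [-0.2664  0.0527  0.046 ]]
0.92 [[201.0, 0.0], [335.0, 0.0], [335.0, 156.0], [201.0, 156.0]] [[-0.1467, 0.0528, 0.055], [-0.1468, -0.0525, 0.055], [-0.2714, -0.06, 0.055], [-0.2713, 0.059, 0.055]]
0.75 [[187.0, 186.0], [278.0, 161.0], [290.0, 202.0], [198.0, 227.0]] [[-0.0251, -0.0529, 0.055], [-0.2681, -0.0535, 0.055], [-0.2665, 0.0563, 0.055], [-0.0263, 0.0558, 0.055]]
```

View pics/w6.png

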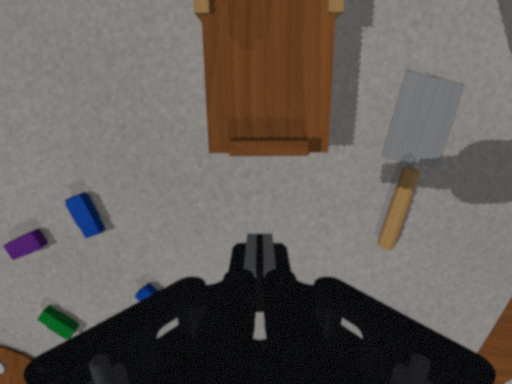

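The wrist view shows the lid's tail and bar at rows 140–156, centred on column 269. The tail is at about box x = -0.27 and the way behind it is clear. Lowering there.

{"fn": "move_arm", "kwargs": {"targets": [{"x": 0, "y": 0.6, "z": 4, "spin": 0, "jaw": 0}, {"x": 0, "y": 0.6, "z": 8, "spin": 0, "jaw": 0}, {"x": 0, "y": 0.6, "z": 11, "spin": 0, "jaw": 0}, {"x": 0, "y": 0.6, "z": 11.9, "spin": 0, "jaw": 0}, {"x": 0, "y": 0.6, "z": 11.9, "spin": 0, "jaw": 0}, {"x": 0, "y": 0.6, "z": 11.9, "spin": 0, "jaw": 0}]}}

```text
clock: 9.73
ee_pos: [0.6102, -0.1759, 0.0536]
tcp_rot: [0.614, 0.789, 0.0, 0.0]
force: [0.2, 0.0, 1.2]
gripper_width: 0.001
grasp_force: 0.0
```

```bash
python3 -c "
from h import *
stat()"
```

```text
9.73 tcp box [-0.3028 -0.0022  0.0536] F box [-0.03 -0.17  1.16] toolyaw 14.18
```

{"fn": "move_arm", "kwargs": {"targets": [{"x": 0.5, "y": -0.2, "z": 0.3, "spin": 0, "jaw": 0}, {"x": 1.0, "y": -0.2, "z": 0.4, "spin": 0, "jaw": 0}, {"x": 1.3, "y": -0.2, "z": 0.4, "spin": 0, "jaw": 0}, {"x": 1.5, "y": -0.2, "z": 0.4, "spin": 0, "jaw": 0}, {"x": 1.7, "y": -0.2, "z": 0.4, "spin": 0, "jaw": 0}, {"x": 1.9, "y": -0.2, "z": 0.4, "spin": 0, "jaw": 0}, {"x": 2.1, "y": -0.2, "z": 0.4, "spin": 0, "jaw": 0}, {"x": 2.3, "y": -0.2, "z": 0.4, "spin": 0, "jaw": 0}, {"x": 2.5, "y": -0.2, "z": 0.4, "spin": 0, "jaw": 0}, {"x": 2.7, "y": -0.2, "z": 0.4, "spin": 0, "jaw": 0}, {"x": 2.9, "y": -0.2, "z": 0.4, "spin": 0, "jaw": 0}, {"x": 3.1, "y": -0.2, "z": 0.4, "spin": 0, "jaw": 0}]}}

```text
clock: 10.73
ee_pos: [0.6006, -0.1472, 0.0493]
tcp_rot: [0.615, 0.789, -0.0, 0.001]
force: [0.6, -1.9, 1.9]
gripper_width: -0.003
grasp_force: 1.2
```

```bash
python3 -c "
from h import *
stat()"
```

```text
10.73 tcp box [-2.727e-01  1.000e-04  4.930e-02] F box [-1.95 -0.12  1.95] toolyaw 14.13
```

{"fn": "move_arm", "kwargs": {"targets": [{"x": 0.4, "y": 0, "z": 0, "spin": 0, "jaw": 0}, {"x": 0.8, "y": 0, "z": 0, "spin": 0, "jaw": 0}, {"x": 1.2, "y": 0, "z": 0, "spin": 0, "jaw": 0}, {"x": 1.6, "y": 0, "z": 0, "spin": 0, "jaw": 0}, {"x": 2.0, "y": 0, "z": 0, "spin": 0, "jaw": 0}, {"x": 2.4, "y": 0, "z": 0, "spin": 0, "jaw": 0}, {"x": 2.8, "y": 0, "z": 0, "spin": 0, "jaw": 0}, {"x": 3.2, "y": 0, "z": 0, "spin": 0, "jaw": 0}, {"x": 3.6, "y": 0, "z": 0, "spin": 0, "jaw": 0}, {"x": 4.0, "y": 0, "z": 0, "spin": 0, "jaw": 0}, {"x": 4.4, "y": 0, "z": 0, "spin": 0, "jaw": 0}, {"x": 4.8, "y": 0, "z": 0, "spin": 0, "jaw": 0}, {"x": 5.2, "y": 0, "z": 0, "spin": 0, "jaw": 0}, {"x": 5.6, "y": 0, "z": 0, "spin": 0, "jaw": 0}, {"x": 6.0, "y": 0, "z": 0, "spin": 0, "jaw": 0}, {"x": 6.4, "y": 0, "z": 0, "spin": 0, "jaw": 0}, {"x": 6.8, "y": 0, "z": 0, "spin": 0, "jaw": 0}, {"x": 7.2, "y": 0, "z": 0, "spin": 0, "jaw": 0}, {"x": 7.4, "y": 0, "z": 0, "spin": 0, "jaw": 0}, {"x": 7.6, "y": 0, "z": 0, "spin": 0, "jaw": 0}]}}

```text
clock: 12.4
ee_pos: [0.5814, -0.0727, 0.0489]
tcp_rot: [0.615, 0.789, -0.0, -0.0]
force: [0.0, -0.7, 0.9]
gripper_width: 0.001
grasp_force: 0.3
```

```bash
python3 -c "
from h import *
stat()"
```

```text
12.4 tcp box [-0.1958  0.0005  0.0489] F box [-0.63  0.16  0.91] toolyaw 14.14
```

{"fn": "move_arm", "kwargs": {"targets": [{"x": 0.1, "y": 0, "z": 0, "spin": 0, "jaw": 0}, {"x": 0.2, "y": 0, "z": 0, "spin": 0, "jaw": 0}, {"x": 0.3, "y": 0, "z": 0, "spin": 0, "jaw": 0}, {"x": 0.4, "y": 0, "z": 0, "spin": 0, "jaw": 0}, {"x": 0.5, "y": 0, "z": 0, "spin": 0, "jaw": 0}, {"x": 0.6, "y": 0, "z": 0, "spin": 0, "jaw": 0}, {"x": 0.7, "y": 0, "z": 0, "spin": 0, "jaw": 0}, {"x": 0.8, "y": 0, "z": 0, "spin": 0, "jaw": 0}, {"x": 0.9, "y": 0, "z": 0, "spin": 0, "jaw": 0}, {"x": 1.0, "y": 0, "z": 0, "spin": 0, "jaw": 0}, {"x": 1.1, "y": 0, "z": 0, "spin": 0, "jaw": 0}, {"x": 1.2, "y": 0, "z": 0, "spin": 0, "jaw": 0}, {"x": 1.3, "y": 0, "z": 0, "spin": 0, "jaw": 0}]}}

```text
clock: 13.48
ee_pos: [0.5785, -0.0604, 0.049]
tcp_rot: [0.615, 0.789, 0.0, 0.0]
force: [0.8, -1.9, -0.4]
gripper_width: -0.0
grasp_force: 0.4
```

```bash
python3 - <<'E'
from h import *
st=stat();s=robot.snapshot('wrist');save(s,'w7.png')
for r in robot.regions_of(s,'lid')[:1]:
    b=r['rect'];print(b,box(onz(s,[[256,b[1]]],.046,st)).round(4))
E
```

```text
13.48 tcp box [-0.1831  0.0003  0.049 ] F box [-2.09 -0.32 -0.36] toolyaw 14.13
[148.9, 1.4, 370.6, 241.5] [[-0.0632  0.0021  0.046 ]]
```

View pics/w7.png

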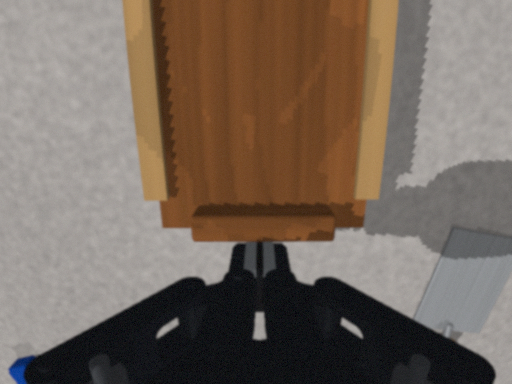

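The lid is partly in, pushed centrally. The mouth is at row 199 and the tail at row 227.

```bash
python3 - <<'E'
from h import *
st=stat();s=robot.snapshot('wrist')
print('mouth',box(onz(s,[[260,199.5]],.0515,st)),'tail',box(onz(s,[[180,228]],.046,st)),'bar rear top',box(onz(s,[[260,229]],.064,st)),'bot',box(onz(s,[[260,241]],.064,st)))
E
```

```text
13.58 tcp box [-0.183   0.0003  0.049 ] F box [0.16 0.37 0.16] toolyaw 14.13
mouth [[-0.15406052  0.000414    0.0515    ]] tail [[-0.17232418  0.04405426  0.046     ]] bar rear top [[-0.16464197  0.00044664  0.064     ]] bot [[-0.17097999  0.00044918  0.064     ]]
```

{"fn": "move_arm", "kwargs": {"targets": [{"x": 0.1, "y": 0, "z": 0, "spin": 0, "jaw": 0}, {"x": 0.2, "y": 0, "z": 0, "spin": 0, "jaw": 0}, {"x": 0.3, "y": 0, "z": 0, "spin": 0, "jaw": 0}, {"x": 0.4, "y": 0, "z": 0, "spin": 0, "jaw": 0}, {"x": 0.5, "y": 0, "z": 0, "spin": 0, "jaw": 0}, {"x": 0.6, "y": 0, "z": 0, "spin": 0, "jaw": 0}, {"x": 0.7, "y": 0, "z": 0, "spin": 0, "jaw": 0}, {"x": 0.8, "y": 0, "z": 0, "spin": 0, "jaw": 0}]}}

```text
clock: 14.3
ee_pos: [0.5764, -0.0526, 0.049]
tcp_rot: [0.615, 0.789, -0.0, 0.0]
force: [-0.3, -1.5, -0.0]
gripper_width: -0.002
grasp_force: 0.4
```

```bash
python3 -c "
from h import *
stat()"
```

```text
14.3 tcp box [-0.1751  0.0003  0.049 ] F box [-1.34  0.68 -0.01] toolyaw 14.13
```

{"fn": "move_arm", "kwargs": {"targets": [{"x": 0.1, "y": 0, "z": 0, "spin": 0, "jaw": 0}, {"x": 0.2, "y": 0, "z": 0, "spin": 0, "jaw": 0}, {"x": 0.3, "y": 0, "z": 0, "spin": 0, "jaw": 0}, {"x": 0.4, "y": 0, "z": 0, "spin": 0, "jaw": 0}]}}

```text
clock: 14.63
ee_pos: [0.5759, -0.0493, 0.0491]
tcp_rot: [0.615, 0.789, -0.0, 0.001]
force: [1.4, -3.3, -0.3]
gripper_width: 0.002
grasp_force: 1.7
```

```bash
python3 -c "
from h import *
stat()"
```

```text
14.63 tcp box [-1.717e-01  1.000e-04  4.910e-02] F box [-3.58 -0.52 -0.31] toolyaw 14.15
```

{"fn": "move_arm", "kwargs": {"targets": [{"x": 0.1, "y": 0, "z": 0, "spin": 0, "jaw": 0}, {"x": 0.2, "y": 0, "z": 0, "spin": 0, "jaw": 0}, {"x": 0.3, "y": 0, "z": 0, "spin": 0, "jaw": 0}]}}

```text
clock: 14.88
ee_pos: [0.5755, -0.0467, 0.0494]
tcp_rot: [0.615, 0.789, -0.0, 0.001]
force: [1.8, -5.4, -0.8]
gripper_width: -0.002
grasp_force: 2.7
```

```bash
python3 -c "
from h import *
stat()"
```

```text
14.88 tcp box [-0.1691 -0.0002  0.0494] F box [-5.69 -0.43 -0.77] toolyaw 14.15
```

{"fn": "move_arm", "kwargs": {"targets": [{"x": 0.1, "y": 0, "z": 0, "spin": 0, "jaw": 0}, {"x": 0.2, "y": 0, "z": 0, "spin": 0, "jaw": 0}, {"x": 0.3, "y": 0, "z": 0, "spin": 0, "jaw": 0}, {"x": 0.4, "y": 0, "z": 0, "spin": 0, "jaw": 0}, {"x": 0.5, "y": 0, "z": 0, "spin": 0, "jaw": 0}, {"x": 0.6, "y": 0, "z": 0, "spin": 0, "jaw": 0}, {"x": 0.7, "y": 0, "z": 0, "spin": 0, "jaw": 0}]}}

```text
clock: 15.47
ee_pos: [0.573, -0.0391, 0.049]
tcp_rot: [0.615, 0.789, -0.0, 0.0]
force: [0.3, -4.1, 1.0]
gripper_width: 0.0
grasp_force: 2.2
```

```bash
python3 -c "
from h import *
stat()"
```

```text
15.47 tcp box [-0.1611  0.0003  0.049 ] F box [-4.02  0.74  0.97] toolyaw 14.13
```

{"fn": "move_arm", "kwargs": {"targets": [{"x": 0.1, "y": 0, "z": 0, "spin": 0, "jaw": 0}, {"x": 0.2, "y": 0, "z": 0, "spin": 0, "jaw": 0}, {"x": 0.3, "y": 0, "z": 0, "spin": 0, "jaw": 0}, {"x": 0.4, "y": 0, "z": 0, "spin": 0, "jaw": 0}, {"x": 0.5, "y": 0, "z": 0, "spin": 0, "jaw": 0}, {"x": 0.6, "y": 0, "z": 0, "spin": 0, "jaw": 0}, {"x": 0.7, "y": 0, "z": 0, "spin": 0, "jaw": 0}, {"x": 0.8, "y": 0, "z": 0, "spin": 0, "jaw": 0}, {"x": 0.9, "y": 0, "z": 0, "spin": 0, "jaw": 0}, {"x": 1.0, "y": 0, "z": 0, "spin": 0, "jaw": 0}]}}

```text
clock: 16.3
ee_pos: [0.5706, -0.0293, 0.049]
tcp_rot: [0.615, 0.789, 0.0, -0.0]
force: [1.7, -5.1, 0.6]
gripper_width: 0.002
grasp_force: 2.2
```

```bash
python3 -c "
from h import *
stat()"
```

```text
16.3 tcp box [-0.1511  0.0003  0.049 ] F box [-5.39 -0.37  0.61] toolyaw 14.12
```

{"fn": "move_arm", "kwargs": {"targets": [{"x": 0.1, "y": 0, "z": 0, "spin": 0, "jaw": 0}, {"x": 0.2, "y": 0, "z": 0, "spin": 0, "jaw": 0}, {"x": 0.3, "y": 0, "z": 0, "spin": 0, "jaw": 0}, {"x": 0.4, "y": 0, "z": 0, "spin": 0, "jaw": 0}]}}

```text
clock: 16.63
ee_pos: [0.5694, -0.025, 0.049]
tcp_rot: [0.615, 0.789, 0.0, -0.0]
force: [0.0, -2.4, 0.5]
gripper_width: 0.003
grasp_force: 1.0
```

```bash
python3 -c "
from h import *
stat()"
```

```text
16.63 tcp box [-0.1466  0.0004  0.049 ] F box [-2.36  0.56  0.48] toolyaw 14.1
```

Force is dropping, so the click has probably begun. I'll continue in finer steps.

{"fn": "move_arm", "kwargs": {"targets": [{"x": 0.05, "y": 0, "z": 0, "spin": 0, "jaw": 0}, {"x": 0.1, "y": 0, "z": 0, "spin": 0, "jaw": 0}, {"x": 0.15, "y": 0, "z": 0, "spin": 0, "jaw": 0}, {"x": 0.2, "y": 0, "z": 0, "spin": 0, "jaw": 0}]}}

```text
clock: 16.97
ee_pos: [0.5686, -0.0229, 0.0487]
tcp_rot: [0.615, 0.789, 0.0, -0.001]
force: [-0.2, -0.8, 0.5]
gripper_width: 0.003
grasp_force: 0.0
```

```bash
python3 -c "
from h import *
stat()"
```

```text
16.97 tcp box [-0.1443  0.0007  0.0487] F box [-0.69  0.43  0.51] toolyaw 14.12
```

{"fn": "move_arm", "kwargs": {"targets": [{"x": 0.05, "y": 0, "z": 0, "spin": 0, "jaw": 0}, {"x": 0.1, "y": 0, "z": 0, "spin": 0, "jaw": 0}, {"x": 0.15, "y": 0, "z": 0, "spin": 0, "jaw": 0}, {"x": 0.2, "y": 0, "z": 0, "spin": 0, "jaw": 0}, {"x": 0.25, "y": 0, "z": 0, "spin": 0, "jaw": 0}, {"x": 0.3, "y": 0, "z": 0, "spin": 0, "jaw": 0}]}}

```text
clock: 17.47
ee_pos: [0.5686, -0.021, 0.0491]
tcp_rot: [0.615, 0.789, -0.0, 0.0]
force: [-0.1, -1.7, -0.4]
gripper_width: 0.002
grasp_force: 1.1
```

```bash
python3 -c "
from h import *
stat()"
```

```text
17.47 tcp box [-1.425e-01  1.000e-04  4.910e-02] F box [-1.63  0.47 -0.41] toolyaw 14.14
```

{"fn": "move_arm", "kwargs": {"targets": [{"x": 0.04, "y": 0, "z": 0, "spin": 0, "jaw": 0}, {"x": 0.08, "y": 0, "z": 0, "spin": 0, "jaw": 0}, {"x": 0.12, "y": 0, "z": 0, "spin": 0, "jaw": 0}]}}

```text
clock: 17.72
ee_pos: [0.5689, -0.0208, 0.0494]
tcp_rot: [0.614, 0.789, -0.0, 0.001]
force: [1.4, -5.9, -0.8]
gripper_width: 0.001
grasp_force: 3.2
```

```bash
python3 -c "
from h import *
stat()"
```

```text
17.72 tcp box [-0.1424 -0.0002  0.0494] F box [-6.08  0.14 -0.76] toolyaw 14.18
```

{"fn": "move_arm", "kwargs": {"targets": [{"x": 0.04, "y": 0, "z": 0, "spin": 0, "jaw": 0}, {"x": 0.08, "y": 0, "z": 0, "spin": 0, "jaw": 0}, {"x": 0.08, "y": 0, "z": 0, "spin": 0, "jaw": 0}]}}

```text
clock: 17.97
ee_pos: [0.5689, -0.0208, 0.0495]
tcp_rot: [0.614, 0.789, -0.001, 0.002]
force: [1.6, -8.1, -0.7]
gripper_width: 0.005
grasp_force: 3.8
```

```bash
python3 -c "
from h import *
stat()"
```

```text
17.97 tcp box [-0.1424 -0.0002  0.0495] F box [-8.28  0.42 -0.7 ] toolyaw 14.19
```

The force rises steeply with no further motion, so the lid is at its stop. Backing off and lifting.

{"fn": "move_arm", "kwargs": {"targets": [{"x": -0.2, "y": 0, "z": 0, "spin": 0, "jaw": 0}, {"x": -1, "y": 0, "z": 0, "spin": 0, "jaw": 0}, {"x": -3, "y": 0, "z": 0, "spin": 0, "jaw": 0}, {"x": -4, "y": 0, "z": -3, "spin": 0, "jaw": 0}, {"x": -4, "y": 0, "z": -7, "spin": 0, "jaw": 0}, {"x": -4, "y": 0, "z": -11, "spin": 0, "jaw": 0}, {"x": -4, "y": 0, "z": -15, "spin": 0, "jaw": 0}, {"x": -4, "y": 0, "z": -16, "spin": 0, "jaw": 0}, {"x": -4, "y": 0, "z": -16, "spin": 0, "jaw": 0}]}}

```text
clock: 18.72
ee_pos: [0.581, -0.0579, 0.2143]
tcp_rot: [0.615, 0.789, 0.003, 0.004]
force: [-0.1, -0.7, -0.7]
gripper_width: 0.001
grasp_force: 0.0
```

```bash
python3 - <<'E'
from h import *
st=stat();s=robot.snapshot('wrist');t=robot.snapshot('top')
a=s['frame'];b=cv2.resize(t['frame'][90:265,70:320],(512,358))
cv2.imwrite('pics/fin.png',cv2.resize(np.vstack([a,b]),(414,600))[...,::-1])
for r in robot.regions_of(s,'lid')[:1]:
    q=r['rect'];print(q,box(onz(s,[[256,q[3]],[256,q[1]]],.046,st)).round(4))
E
```

```text
18.72 tcp box [-0.1814 -0.0028  0.2143] F box [-0.63  0.23 -0.65] toolyaw 14.12
[203.2, 0.0, 305.0, 129.8] [[-0.1341 -0.0005  0.046 ]
 [-0.0118 -0.001   0.046 ]]
```

View pics/fin.png

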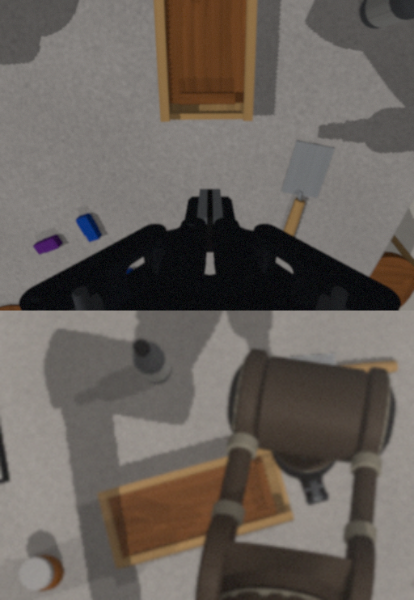

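The box is closed: the tail is at box x ≈ -0.133, about 23 mm inside the mouth, and the nose is at about the predicted stop (0.113). The jar, bottle and scraper look untouched.

```bash
python3 -c "
from plant import robot
print(robot.finish_job())"
```

```text
the job is handed in; nothing more can be done
None
```

The eraser lies flat in the box, the lid went over the ridge, clicked and stands against its stop (last push about 8 N), the jar, bottle and scraper were left alone, and the job was handed in after about 19 s.

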